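# Clamp the puck with the folding-crank press

### The arm

A 6-joint arm with a two-finger parallel gripper is mounted at the origin on a cart in front of the work surface, level with it; the furniture and walls round the work are solid. World frame = base frame: x ahead of the robot, y to its left, z up, the work surface at z = 0. Lengths are in m, angles in rad, forces in N, time in s.
With the tool pointing down it reaches from about 0.3 to 0.775 m from the base axis. Payload 14.6 kg.
Tool frame: the origin (TCP) lies at the very end of the fingers, on their centre line; the grasp point (between the pads) lies 19 mm behind it; z points along the fingers, y is the line along which they close (so a half turn about z gives the same grasp; the last joint's range is limited). The gripper opens to 94 mm and grips with 3 to 60 N. Pads are 16 mm wide; open, the fingers measure 119 mm over their backs; the gripper's body (75 mm by 177 mm) begins 78 mm behind the grasp point.
Start: joints at [-1.299, 0.3, 1.521, -0, 1.321, -0.067], TCP at [0.183, -0.519, 0.205] pointing down, gripper open.
Joint ranges: [-3.03, 3.03], [-0.79, 2.21], [0.23, 2.52], [-1.04, 4.18], [0, 3.07], [-2.55, 2.55]. Speed limits (rad/s): [2.22, 2.22, 2.57, 3.14, 3.14, 3.14].

### API

Orientations are given as [roll, pitch, yaw] about the fixed x, y, z axes, in that order (R = Rz(yaw) Ry(pitch) Rx(roll)).
In Python, from station import ctrl gives the robot as it stands. The module is installed in compiled form; this text tells all that it offers.
- The arm moves only by the tool play_rows, never from a script. Its argument "commands" is a list of rows, each a list of 7 numbers: the shift along the tool's x, y, z in m, then the turn, a rotation vector about the tool's x, y, z in degrees, then the closure, from -1 (fully open) to 1 (shut). A call has 1 to 20 rows; each row shifts and turns the commanded pose from where the row before left it, along the tool's axes as they then stand; what a row does not reach is not made up. A row lasts 1/12 s, in which the tool goes at most 41.7 mm and 7.16 degrees, less where a joint would pass 70% of its speed; a pose out of reach is approached as far as the arm can. A call is refused whole if a number of a shift passes 0.0417 or a number of a turn 7.16, either way. A call with a gripper value outside its range is refused whole. The fingers move at their own pace and stop on an object; "force" is the grip in N (left out, the last holds). Time passes only in rows, so rows that do not move let the fingers close. It gives the time, the measured TCP pose, the force, the opening and the grip force at its end, in the units of the state.
- ctrl.get_obs(): the state, without advancing time (a new reading comes with each control period).
- ctrl.camera(name): name is "scene" or "top" or "wrist"; returns the picture (480x640x3 uint8, blue, green, red); there is no depth.
- ctrl.camera_model(name): a dict with "fx", "fy", "cx", "cy" (pixels), "rvec" (rotation vector, rad) and "tvec" (3), from world to camera coordinates, as OpenCV has them. Camera axes: x right, y down, z forward; pixel columns grow to the right and rows downward; lengths in m; the calibration is good to about 2 mm. A picture is of the moment at which its call begins: read the wrist's pose just before it. camera_model takes no time and is no camera call; for the wrist camera it gives the pose at the moment of the call.
- ctrl.hand_in(): hands the job in; it is judged then, once.
The state is a dict: "time_s": time; "qpos": joint angles; "joint_vel": joint speeds; "tau": joint torques, N m; "ee_pos": TCP position; "eef_rot": TCP orientation; "force": force on the tool from outside, world axes, zero at the start; "moment": the same for the moment, N m; "grip_width": finger opening in m; "grip_force": force on a finger pad.
Only numpy, scipy, OpenCV 4.12 (cv2) and the standard library are available. Lean on these libraries where they do the work, as an engineer would, in place of code of your own. Each camera call takes 0.05 s, during which the arm holds its last target. There are 200 camera calls.

### The job

Clamp the aluminium puck in the small green screw press, ready for marking: swing the folded red crank handle up until it stands upright, then crank clockwise until the rubber foot presses the puck onto the anvil with about 50 N (never more than 80 N). Then fold the handle back down flat on the crank arm and let go, leaving the puck clamped and the loose parts round the press where they are.

Things in the scene. Friction and masses are not known exactly. Their poses are not given: they have to be found in the camera images.
- press: Green cast C-frame bench press, fixed to the desk. Base 210x110x16 mm; origin on the desk under the base, 5 mm in front of the base's centre; the column (46x60 mm) stands 80 mm along its +x, the head ends 165 mm above the desk. The vertical spindle axis lies 35 mm along its -x (toward the robot). Axis z up.
- anvil: Round steel anvil, diameter 76, 14 mm high, fixed on the press base under the spindle; origin at the centre of its underside, its top is 30 mm above the desk. The puck stands on it.
- puck: Plain aluminium puck, diameter 36, 22 mm high, about 60 g, loose on the anvil; origin at the centre of its underside.
- ram_end (a point): Lower end of the steel ram rod (diameter 20) on the spindle axis. A rubber foot (diameter 28) hangs under it on a brass stud that is screwed in or out from job to job: the foot's lower face is 25 to 41 mm below this point, not measured and not moving during the job. The foot is spring-backed: it gives about 0.06 mm per newton. Ram at the top: 118 mm above the desk. The ram falls 6.37 mm for each radian of the crank (40 mm a turn).
- crank (a joint): Crank angle in rad on the vertical spindle, growing clockwise seen from above, which lowers the ram; 0 = ram at the top, starts between 0.6 and 3, stop at 10. The foot meets the puck somewhere between 3.9 and 6.5 rad; from there each further 0.1 rad adds about 10 N of clamping. The screw's friction (up to 0.45 N m) holds it where it is left, against up to about 70 N.
- crank_hub (a point): Top centre of the crank's hub, on the spindle axis, 190 mm above the desk. The crank arm (14 mm wide, 10 mm thick) runs out, its top at this height; hub 26 mm across. It turns in place. Cranking the free screw slowly takes about 5 to 7 N at the handle; each newton of clamping adds about 0.1 N, so at 50 N the handle drags about 5 N more than when free.
- handle_pin (a point): Centre of the handle's fold hinge pin, 60 mm from the spindle axis and 206 mm above the desk, in a fork (12 x 18 mm) at the arm's outer end; the pin is level and square to the arm.
- handle_grip (a point): Point on the handle's centre line, 45 mm from the pin. The red sleeve, round, diameter 18 mm, runs from 12 to 74 mm from the pin and spins freely about its own length. Folded it lies level over the arm, pointing from the pin to the spindle and 14 mm past it, with 7 mm of air between sleeve and arm; swung out it stands straight up from the pin.
- handle (a joint): Fold angle of the handle in rad: 0 = folded flat (stop), 1.57 = upright, stop at 1.75. Friction 0.12 N m (about 2.7 N at the grip point) holds it at any angle.
- bush: Bystander: brass flanged bush, diameter 31, 29 mm high, loose on the desk left of the press; origin under its centre.
- ring: Bystander: steel ring, diameter 46, 12 mm high, loose on the desk right of the press; origin under its centre.
- gear_wheel: Bystander: small steel gear with a hub, diameter 49, 18 mm high, loose on the desk right of the press, farther back; origin under its centre.
There are look-alikes about, which are no part of the job. What is shaped like the puck but blue is not meant.

How it is judged:
By the outcome, as a careful person would: the job done as asked, in the order asked, and still so for the second after the job is handed in, with the robot touching nothing.
It also fails if it takes over 72 s, if anything falls off the work surface, if the arm or the gripper's body presses on something with over 40 N, if the wrist force passes 120 N, or if a joint passes its speed limit or range.

## Working session

There is one attempt and no reset: what is moved stays moved. The work goes in short steps, Python scripts to look and compute and a tool call to move; the robot and the scene stay as the last step left them, time stands still between calls to the robot, and variables do not carry over. Pictures are saved under pics/ and viewed, at most 10 in all, crops included, and the job is handed in when it is done.

Besides the shell and the picture viewer there is one more tool, called after "Emit:" as name(argument=value, ...), one argument or row to a line, values as JSON. play_rows: Moves the arm, as the interface text tells. Its arguments: {"type":"object","properties":{"commands":{"type":"array","items":{"type":"array","items":{"type":"number"}}},"force":{"type":"number"}},"required":["commands"]}

```bash
mkdir -p pics; cat > h.py <<'E'
import numpy as np, cv2
from scipy.spatial.transform import Rotation as R
from station import ctrl
def cam(n):
    m=ctrl.camera_model(n); K=np.array([[m['fx'],0,m['cx']],[0,m['fy'],m['cy']],[0,0,1]])
    return K,np.array(m['rvec'],float).ravel(),np.array(m['tvec'],float).ravel()
def proj(n,P):
    K,r,t=cam(n); return cv2.projectPoints(np.array(P,float).reshape(-1,1,3),r,t,K,None)[0].reshape(-1,2)
def ray(n,uv):
    K,r,t=cam(n); Rm=cv2.Rodrigues(r)[0]; d=Rm.T@np.linalg.solve(K,[uv[0],uv[1],1]); return -Rm.T@t,d/np.linalg.norm(d)
def onz(n,uv,z):
    o,d=ray(n,uv); return o+d*(z-o[2])/d[2]
E
python3 - <<'E'
from h import *
for n in('scene','top'):
    cv2.imwrite(f'pics/{n}0.png',ctrl.camera(n)); K,r,t=cam(n);print(n,K[0,0],-cv2.Rodrigues(r)[0].T@t)
print(ctrl.get_obs())
E
```

```text
scene 500.08737048117547 [-0.03281253  0.52365891  0.50828398]
top 595.7011103428109 [ 0.34744528 -0.01142438  1.1193643 ]
{'time_s': 0.1, 'qpos': array([-1.29862440e+00,  3.00412573e-01,  1.52152378e+00, -4.13355265e-06,
        1.32068257e+00, -6.65921868e-02]), 'joint_vel': array([-2.67730670e-03,  5.55289994e-07, -1.94812505e-03,  6.45940000e-04,
        5.97278897e-04, -1.64224837e-03]), 'tau': array([ 1.47387691e-03, -5.32644582e+01, -3.53285086e+01,  7.09062768e-02,
        2.34920578e-02, -9.23024822e-05]), 'ee_pos': array([ 0.18271429, -0.51851587,  0.20494267]), 'eef_rot': array([-3.14056839e+00, -6.42960112e-05,  3.38765105e-01]), 'force': array([ 0.10264432,  0.04665715, -0.20105294]), 'moment': array([-0.05718424, -0.02773199, -0.02697544]), 'grip_force': 0.0, 'grip_width': 0.09423877775203421}
```

View pics/scene0.png

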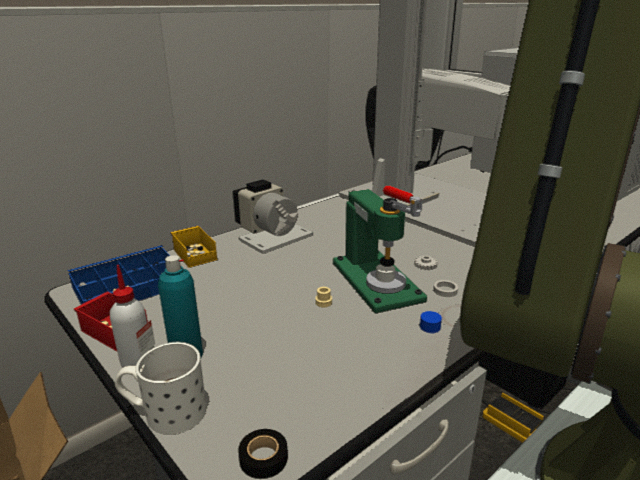

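View pics/top0.png

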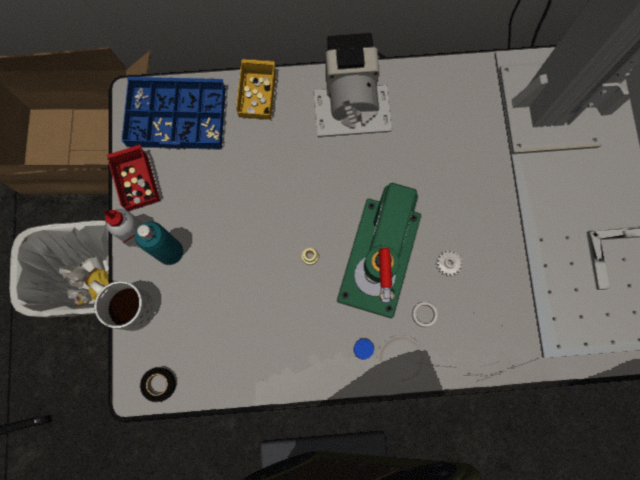

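The scene view shows the press at about (385,250), with the red handle at (398,193). The top view shows the red sleeve from (385,250) to (387,290), pin end at (387,297), base corners near (340,300) and (392,316).

Things that could be mistaken for the targets:
- **Puck:** the blue disc at top (364,348) is a decoy. The aluminium puck sits on the anvil under the spindle, at scene (385,268).
- **Handle:** the red bin and the red bottle cap at top (130,175) and (113,215) are not the handle. The handle is the red sleeve at top (386,272).

```bash
python3 - <<'E'
from h import *
im=cv2.imread('pics/top0.png'); h=cv2.cvtColor(im,cv2.COLOR_BGR2HSV)
red=cv2.inRange(h,(0,150,80),(8,255,255))|cv2.inRange(h,(172,150,80),(180,255,255))
red[:,:330]=0;red[:,450:]=0
p=np.argwhere(red)[:,::-1].astype(np.float32)
rc=cv2.minAreaRect(p);print('red',rc,len(p)); b=cv2.boxPoints(rc)
print([onz('top',q,.206).round(4) for q in b], onz('top',rc[0],.206))
g=cv2.inRange(h,(55,80,30),(90,255,255)); g[:,:330]=0;g[:,450:]=0
c=max(cv2.findContours(g,0,2)[0],key=cv2.contourArea); ap=cv2.approxPolyDP(c,3,True)[:,0]
for q in ap: print(q,onz('top',q,.016).round(4),onz('top',q,.165).round(4))
s=cv2.imread('pics/scene0.png')
a=cv2.resize(im[170:330,320:470],(600,640),interpolation=2)[:600]
b=cv2.resize(s[170:320,320:470],(600,600),interpolation=2)
cv2.imwrite('pics/c1.png',cv2.resize(np.hstack([a,b]),(800,400)))
E
```

```text
red ((385.1620178222656, 267.3890686035156), (39.00782012939453, 11.11535358428955), 87.61405944824219) 418
[array([ 0.5286, -0.1171,  0.206 ]), array([ 0.528 , -0.1345,  0.206 ]), array([ 0.4666, -0.1306,  0.206 ]), array([ 0.4673, -0.1135,  0.206 ])] [ 0.49738302 -0.12392703  0.206     ]
[392 183] [ 0.6926 -0.1775  0.016 ] [ 0.646  -0.1551  0.165 ]
[385 188] [ 0.6836 -0.1629  0.016 ] [ 0.6382 -0.1425  0.165 ]
[380 202] [ 0.6563 -0.1505  0.016 ] [ 0.6146 -0.1317  0.165 ]
[366 202] [ 0.6584 -0.1236  0.016 ] [ 0.6164 -0.1084  0.165 ]
[338 301] [ 0.4726 -0.0537  0.016 ] [ 0.4557 -0.048   0.165 ]
[387 316] [ 0.4379 -0.1414  0.016 ] [ 0.4257 -0.1239  0.165 ]
[393 314] [ 0.4407 -0.1529  0.016 ] [ 0.4281 -0.1338  0.165 ]
[420 215] [ 0.6246 -0.2243  0.016 ] [ 0.5872 -0.1956  0.165 ]
[413 211] [ 0.6335 -0.2118  0.016 ] [ 0.5949 -0.1848  0.165 ]
[415 190] [ 0.6751 -0.2204  0.016 ] [ 0.6308 -0.1922  0.165 ]
```

View pics/c1.png

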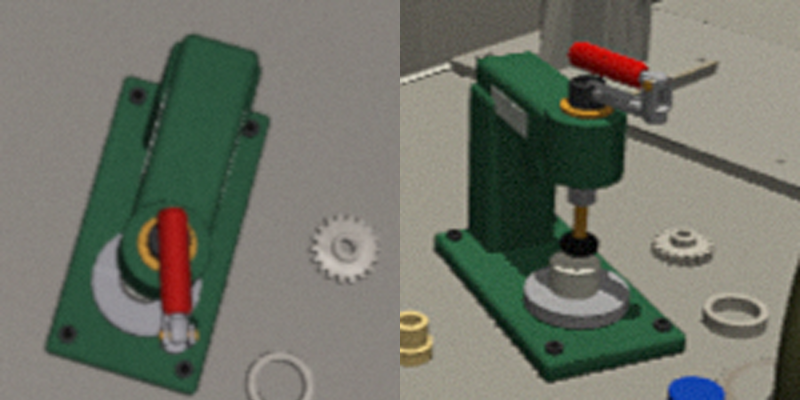

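The crop confirms the choice. The red sleeve lies folded over the arm with its fork and pin at the near end, and the grey puck stands on the anvil under the black foot. I estimate the pin at (0.455,-0.121) and the spindle at about (0.515,-0.125). Next I move above the handle, turned so the fingers straddle it.

Emit:
play_rows(
  commands=[
    [0.027,-0.0167,-0.0078,0,0,0,-1],
    [0.027,-0.0167,-0.0078,0,0,0,-1],
    [0.027,-0.0167,-0.0078,0,0,0,-1],
    [0.027,-0.0167,-0.0078,0,0,0,-1],
    [0.027,-0.0167,-0.0078,0,0,0,-1],
    [0.027,-0.0167,-0.0078,0,0,0,-1],
    [0.027,-0.0167,-0.0078,0,0,0,-1],
    [0.027,-0.0167,-0.0078,0,0,0,-1],
    [0.027,-0.0167,-0.0078,0,0,0,-1],
    [0.027,-0.0167,-0.0078,0,0,0,-1],
    [0.027,-0.0167,-0.0078,0,0,0,-1],
    [0.027,-0.0167,-0.0078,0,0,0,-1],
    [0.027,-0.0167,-0.0078,0,0,0,-1],
    [0.027,-0.0167,-0.0078,0,0,0,-1],
    [0.027,-0.0167,-0.0078,0,0,0,-1],
    [0.027,-0.0167,-0.0078,0,0,0,-1],
    [0,0,0,0,0,-7,-1],
    [0,0,0,0,0,-7,-1],
    [0,0,0,0,0,-7,-1],
    [0,0,0,0,0,-7,-1],
  ],
)

```text
time_s: 1.77
ee_pos: [0.5015, -0.1229, 0.3299]
eef_rot: [-3.141, 0.0, 0.834]
force: [-0.6, -0.4, 0.1]
grip_width: 0.0943
grip_force: 0.0
```

Emit:
play_rows(
  commands=[
    [0,0,0,0,0,-7,-1],
    [0,0,0,0,0,-7,-1],
    [0,0,0,0,0,-7,-1],
    [0,0,0,0,0,-7,-1],
    [0,0,0,0,0,-7,-1],
    [0,0,0,0,0,-7,-1],
    [0,0,0,0,0,-7,-1],
    [0,0,0,0,0,-7,-1],
    [0,0,0,0,0,-7,-1],
    [0,0,0,0,0,-7,-1],
    [0,0,0,0,0,-7,-1],
    [0,0,0,0,0,-7,-1],
    [0,0,0,0,0,-7,-1],
    [0,0,0,0,0,-7,-1],
    [0,0,0,0,0,-7,-1],
    [0,0,0,0,0,-7,-1],
    [0,0,0,0,0,-7,-1],
    [0,0,0,0,0,-7,-1],
    [0,0,0,0,0,0,-1],
    [0,0,0,0,0,0,-1],
  ],
)

```text
time_s: 3.43
ee_pos: [0.5014, -0.1231, 0.33]
eef_rot: [3.142, -0.0, 3.023]
force: [0.1, 0.8, -0.2]
grip_width: 0.0939
grip_force: 0.0
```

```bash
python3 - <<'E'
from h import *
o=ctrl.get_obs();print({k:np.round(o[k],4) for k in('time_s','qpos','ee_pos','eef_rot','force')})
im=ctrl.camera('wrist');K,r,t=cam('wrist');print(-cv2.Rodrigues(r)[0].T@t,K)
np.savez('w1.npz',r=r,t=t)
cv2.imwrite('pics/w1.png',im)
h=cv2.cvtColor(im,cv2.COLOR_BGR2HSV)
red=cv2.inRange(h,(0,150,60),(8,255,255))|cv2.inRange(h,(172,150,60),(180,255,255))
c=max(cv2.findContours(red,0,2)[0],key=cv2.contourArea);rc=cv2.minAreaRect(c);b=cv2.boxPoints(rc);print(rc)
print([onz('wrist',q,.206).round(4) for q in b])
E
```

```text
{'time_s': np.float64(3.4333), 'qpos': array([-0.3118,  0.1597,  1.4076,  0.    ,  1.5748, -1.7637]), 'ee_pos': array([ 0.5014, -0.1231,  0.33  ]), 'eef_rot': array([ 3.1415e+00, -4.0000e-04,  3.0227e+00]), 'force': array([ 0.1032,  0.758 , -0.239 ])}
[ 0.43390275 -0.1153916   0.50921216] [[370.19026655   0.         318.1848538 ]
 [  0.         370.19026655 237.94485058]
 [  0.           0.           1.        ]]
((317.85992431640625, 227.2587432861328), (73.98065185546875, 21.021482467651367), 86.42366790771484)
[array([ 0.4649, -0.1299,  0.206 ]), array([ 0.4659, -0.1128,  0.206 ]), array([ 0.5289, -0.1161,  0.206 ]), array([ 0.5279, -0.1341,  0.206 ])]
```

View pics/w1.png

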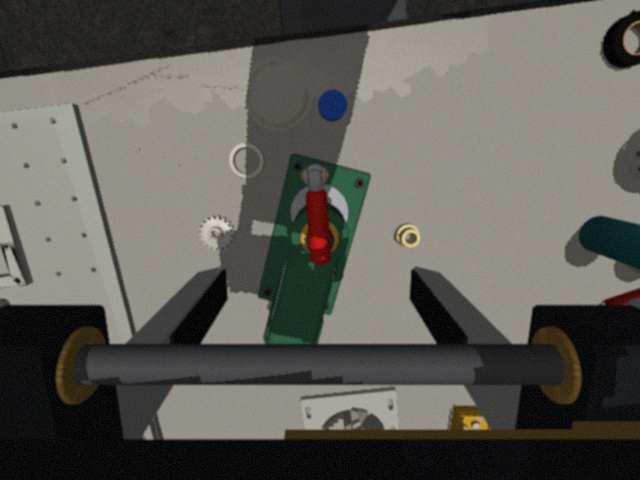

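The wrist picture shows the red sleeve from (318,190) to (320,262), with the fork at (316,175), the bush at (407,236), the ring at (246,160) and the gear at (215,232). It puts the sleeve ends at (0.4654,-0.1214) and (0.5284,-0.1251), which agrees with the top view. Descending and gripping.

Emit:
play_rows(
  commands=[
    [0.002,-0.0006,0,0,0,-3.3,-1],
    [0,0,0.017,0,0,0,-1],
    [0,0,0.017,0,0,0,-1],
    [0,0,0.017,0,0,0,-1],
    [0,0,0.017,0,0,0,-1],
    [0,0,0.017,0,0,0,-1],
    [0,0,0.017,0,0,0,-1],
    [0,0,0.017,0,0,0,-1],
    [0,0,0.017,0,0,0,0],
    [0,0,0,0,0,0,1],
    [0,0,0,0,0,0,1],
    [0,0,0,0,0,0,1],
    [0,0,0,0,0,0,1],
    [0,0,0,0,0,0,1],
    [0,0,0,0,0,0,1],
    [0,0,0,0,0,0,1],
    [0,0,0,0,0,0,1],
  ],
  force=12,
)

```text
time_s: 4.9
ee_pos: [0.4994, -0.1235, 0.1945]
eef_rot: [-3.142, 0.0, 3.084]
force: [-0.3, -0.2, -0.7]
grip_width: 0.0373
grip_force: 0.0
```

Emit:
play_rows(
  commands=[
    [0,0,0,0,0,0,1],
    [0,0,0,0,0,0,1],
    [0,0,0,0,0,0,1],
    [0,0,0,0,0,0,1],
    [0,0,0,0,0,0,1],
    [0,0,0,0,0,0,1],
  ],
)

```text
time_s: 5.4
ee_pos: [0.4994, -0.1232, 0.1942]
eef_rot: [3.141, 0.0, 3.084]
force: [1.2, 4.4, 0.1]
grip_width: 0.0175
grip_force: 12.0
```

Emit:
play_rows(
  commands=[
    [0.0002,0.0004,-0.0047,0,0,0,1],
    [0.0007,0,-0.0047,0,0,0,1],
    [0.0012,0,-0.0046,0,0,0,1],
    [0.0017,0,-0.0044,0,0,0,1],
    [0.0021,0,-0.0042,0,0,0,1],
    [0.0026,0,-0.004,0,0,0,1],
    [0.003,0,-0.0037,0,0,0,1],
    [0.0033,0,-0.0033,0,0,0,1],
    [0.0037,0,-0.003,0,0,0,1],
    [0,0,0,0,0,0,1],
  ],
)

```text
time_s: 6.23
ee_pos: [0.4806, -0.1221, 0.2318]
eef_rot: [-3.141, 0.001, 3.084]
force: [0.3, 2.7, 1.8]
grip_width: 0.0177
grip_force: 12.0
```

Emit:
play_rows(
  commands=[
    [0.004,0.0002,-0.0026,0,0,0,1],
    [0.0042,0,-0.0021,0,0,0,1],
    [0.0044,0,-0.0017,0,0,0,1],
    [0.0045,0,-0.0012,0,0,0,1],
    [0.0047,0,-0.0007,0,0,0,1],
    [0.0047,0,-0.0002,0,0,0,1],
    [0,0,0,0,0,0,1],
    [0,0,0,0,0,0,1],
  ],
)

```text
time_s: 6.9
ee_pos: [0.4549, -0.1207, 0.2408]
eef_rot: [-3.141, 0.003, 3.084]
force: [-0.0, 2.2, 7.9]
grip_width: 0.0175
grip_force: 12.0
```

```bash
python3 - <<'E'
from h import *
o=ctrl.get_obs();print({k:np.round(o[k],4) for k in('time_s','qpos','ee_pos','eef_rot','force','moment')})
a=ctrl.camera('scene');b=ctrl.camera('top');cv2.imwrite('pics/s2raw.png',a)
a=cv2.resize(a[130:330,300:500],(400,400),interpolation=2);b=cv2.resize(b[200:340,320:460],(400,400),interpolation=2)
cv2.imwrite('pics/c2.png',np.hstack([a,b]))
E
```

```text
{'time_s': np.float64(6.9), 'qpos': array([-3.3700e-01,  9.1700e-02,  1.6865e+00, -2.0000e-04,  1.3603e+00,
       -1.8502e+00]), 'ee_pos': array([ 0.4549, -0.1207,  0.2408]), 'eef_rot': array([-3.1406e+00,  2.8000e-03,  3.0841e+00]), 'force': array([-0.0406,  2.2342,  7.9341]), 'moment': array([ 0.4462, -0.3689,  0.0457])}
```

View pics/c2.png

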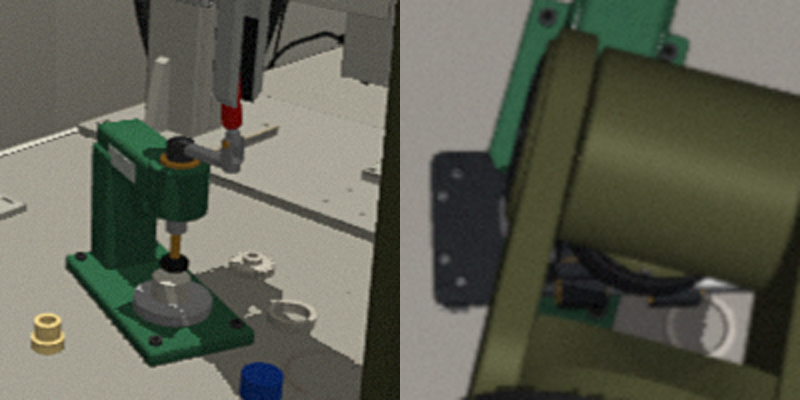

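The scene crop shows the handle standing upright above its fork at (233,150), with the gripper on it from above. The foot at (174,265) is just clear of the puck. The top view is blocked by the arm. Next I crank clockwise, with the tool turning along with the crank.

Emit:
play_rows(
  commands=[
    [0,0,-0.0008,0,0,0,1],
    [0,0,0,0,0,0,1],
    [-0.0001,0.0042,0,0,0,4,1],
    [-0.0001,0.0042,0,0,0,4,1],
    [-0.0002,0.0042,0,0,0,4,1],
    [-0.0001,0.0042,0,0,0,4,1],
    [-0.0001,0.0042,0,0,0,4,1],
    [-0.0002,0.0042,0,0,0,4,1],
  ],
  force=25,
)

```text
time_s: 7.67
ee_pos: [0.4608, -0.0974, 0.2408]
eef_rot: [-3.139, 0.002, 2.661]
force: [-2.6, -7.9, 6.3]
grip_width: 0.0172
grip_force: 25.0
```

```bash
cat > st.py <<'E'
from h import *
S=np.array([.5145,-.1246])
o=ctrl.get_obs(); p=o['ee_pos'][:2]-S; a=np.arctan2(p[1],p[0]); r=np.hypot(*p); u=p/r; tg=np.array([u[1],-u[0]])
y=o['eef_rot'][2]; F=o['force']
print('t',round(o['time_s'],2),'phi(deg cw from start)',round(np.degrees((np.pi-.06-a)%(2*np.pi)),2),'r',round(r*1e3,2),'yaw-phi err',round(np.degrees((y-a+np.pi)%(2*np.pi)-np.pi),2),'Ft',round(F[:2]@tg,2),'Fr',round(F[:2]@u,2),'Fz',round(F[2],2),'M',o['moment'].round(2),'j6',o['qpos'][5].round(3),'ee',o['ee_pos'].round(4))
E
python3 st.py
```

```text
t 7.67 phi(deg cw from start) 23.43 r 60.15 yaw-phi err -0.65 Ft -8.23 Fr -1.23 Fz 6.34 M [-1.59  0.39 -0.07] j6 -1.374 ee [ 0.4608 -0.0974  0.2408]
```

Emit:
play_rows(
  commands=[
    [-0.0001,0.0042,0,0,0,4,1],
    [-0.0002,0.0042,0,0,0,4,1],
    [-0.0001,0.0042,0,0,0,4,1],
    [-0.0001,0.0042,0,0,0,4,1],
    [0,0.0021,0,0,0,2,1],
    [0,0.0021,0,0,0,2,1],
    [0,0.0021,0,0,0,2,1],
    [0,0.0021,0,0,0,2,1],
  ],
)

```text
time_s: 8.33
ee_pos: [0.4763, -0.0778, 0.2408]
eef_rot: [-3.139, 0.002, 2.244]
force: [-5.9, -5.4, 6.2]
grip_width: 0.0169
grip_force: 25.0
```

```bash
python3 st.py; python3 - <<'E'
from h import *
a=ctrl.camera('scene');cv2.imwrite('pics/s3raw.png',a)
K,r,t=cam('scene')
P=proj('scene',[[.5145,-.1246,z] for z in(.03,.052,.118,.165)]);print(P.round(1))
b=np.hstack([cv2.resize(cv2.imread(f'pics/{n}raw.png')[240:300,360:420],(400,400),interpolation=cv2.INTER_CUBIC) for n in('s2','s3')]);cv2.imwrite('pics/c3.png',b)
E
```

```text
t 8.33 phi(deg cw from start) 47.29 r 60.42 yaw-phi err -0.7 Ft -7.98 Fr -0.43 Fz 6.23 M [-1.33  0.88  0.03] j6 -0.909 ee [ 0.4763 -0.0778  0.2408]
[[385.2 277.2]
 [385.8 267.1]
 [387.5 235.7]
 [388.8 212.2]]
```

View pics/c3.png

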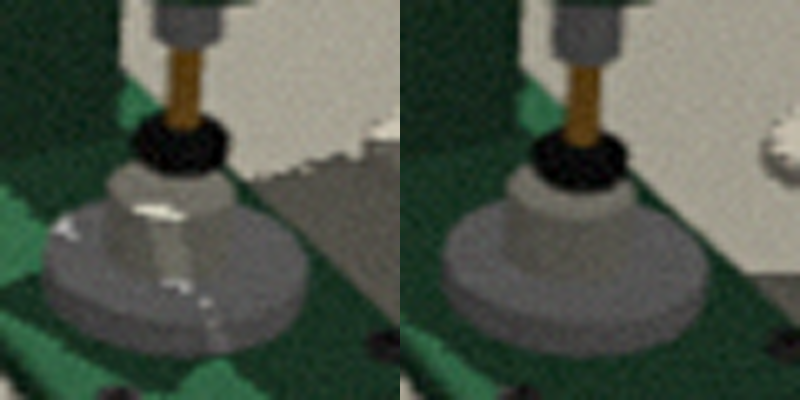

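The crops show the foot's lower edge moving from row 176 to row 192 over 0.83 rad. It would meet the puck top near row 211, so contact should come about 1 rad further on. I keep cranking and watch the tangential force; the free level is about 8 N.

Emit:
play_rows(
  commands=[
    [-0.0001,0.0042,0,0,0,4,1],
    [-0.0002,0.0042,0,0,0,4,1],
    [-0.0001,0.0042,0,0,0,4,1],
    [-0.0002,0.0042,0,0,0,4,1],
    [0,0.0021,0,0,0,2,1],
    [-0.0001,0.0021,0,0,0,2,1],
    [0,0.0021,0,0,0,2,1],
    [-0.0001,0.0021,0,0,0,2,1],
  ],
)

```text
time_s: 9.05
ee_pos: [0.4984, -0.0663, 0.2408]
eef_rot: [-3.14, 0.001, 1.825]
force: [-7.5, -2.7, 9.1]
grip_width: 0.0168
grip_force: 25.0
```

```bash
python3 st.py
```

```text
t 9.05 phi(deg cw from start) 71.12 r 60.5 yaw-phi err -0.85 Ft -7.97 Fr -0.59 Fz 9.06 M [-0.72  1.45 -0.05] j6 -0.458 ee [ 0.4984 -0.0663  0.2408]
```

Emit:
play_rows(
  commands=[
    [-0.0001,0.0021,0,0,0,2,1],
    [0,0.0021,0,0,0,2,1],
    [0,0.0021,0,0,0,2,1],
    [-0.0001,0.0021,0,0,0,2,1],
  ],
)

```text
time_s: 9.38
ee_pos: [0.5066, -0.0647, 0.2408]
eef_rot: [-3.14, 0.001, 1.686]
force: [-5.9, -1.7, 8.6]
grip_width: 0.0172
grip_force: 25.0
```

```bash
python3 st.py
```

```text
t 9.38 phi(deg cw from start) 79.05 r 60.45 yaw-phi err -0.92 Ft -6.11 Fr -0.9 Fz 8.57 M [-0.45  1.54 -0.06] j6 -0.312 ee [ 0.5066 -0.0647  0.2408]
```

Emit:
play_rows(
  commands=[
    [-0.0001,0.0021,0,0,0,2,1],
    [0,0.0021,0,0,0,2,1],
    [0,0.0021,0,0,0,2,1],
    [-0.0001,0.0021,0,0,0,2,1],
  ],
)

```text
time_s: 9.72
ee_pos: [0.5149, -0.0642, 0.2407]
eef_rot: [-3.14, 0.001, 1.546]
force: [-8.5, 0.5, 8.7]
grip_width: 0.0171
grip_force: 25.1
```

```bash
python3 st.py
```

```text
t 9.72 phi(deg cw from start) 86.91 r 60.42 yaw-phi err -1.06 Ft -8.51 Fr 0.44 Fz 8.66 M [-0.29  1.8  -0.01] j6 -0.169 ee [ 0.5149 -0.0642  0.2407]
```

Emit:
play_rows(
  commands=[
    [-0.0001,0.0021,0,0,0,2,1],
    [0,0.0021,0,0,0,2,1],
  ],
)

```text
time_s: 9.88
ee_pos: [0.519, -0.0644, 0.2407]
eef_rot: [-3.139, 0.001, 1.476]
force: [-9.2, -0.2, 9.4]
grip_width: 0.017
grip_force: 25.1
```

```bash
python3 st.py|cut -c1-95
```

```text
t 9.88 phi(deg cw from start) 90.8 r 60.41 yaw-phi err -1.16 Ft -9.13 Fr -0.9 Fz 9.37 M [-0.21
```

Emit:
play_rows(
  commands=[
    [0,0.0021,0,0,0,2,1],
    [-0.0001,0.0021,0,0,0,2,1],
  ],
)

```text
time_s: 10.05
ee_pos: [0.523, -0.0648, 0.2407]
eef_rot: [-3.139, 0.001, 1.407]
force: [-10.9, 0.6, 10.3]
grip_width: 0.0171
grip_force: 25.1
```

```bash
python3 st.py|cut -c1-95
```

```text
t 10.05 phi(deg cw from start) 94.69 r 60.37 yaw-phi err -1.28 Ft -10.9 Fr -0.96 Fz 10.31 M [ 0
```

Emit:
play_rows(
  commands=[
    [-0.0001,0.0021,0,0,0,2,1],
    [0,0.0021,0,0,0,2,1],
  ],
)

```text
time_s: 10.22
ee_pos: [0.5271, -0.0656, 0.2407]
eef_rot: [-3.139, 0.001, 1.337]
force: [-11.4, 1.7, 9.9]
grip_width: 0.0168
grip_force: 25.1
```

```bash
python3 st.py|cut -c1-95
```

```text
t 10.22 phi(deg cw from start) 98.57 r 60.36 yaw-phi err -1.4 Ft -11.51 Fr -0.74 Fz 9.91 M [ 0.
```

Emit:
play_rows(
  commands=[
    [0,0.0021,0,0,0,2,1],
    [-0.0001,0.0021,0,0,0,2,1],
  ],
)

```text
time_s: 10.38
ee_pos: [0.531, -0.0666, 0.2407]
eef_rot: [-3.139, 0.001, 1.267]
force: [-11.9, 2.1, 10.8]
grip_width: 0.0173
grip_force: 25.1
```

```bash
python3 st.py|cut -c1-95
```

```text
t 10.38 phi(deg cw from start) 102.44 r 60.3 yaw-phi err -1.52 Ft -12.02 Fr -1.19 Fz 10.81 M [
```

The force and the lag both rise from about 80°. I cross-check against the picture, because the foot stops moving once it touches.

```bash
python3 - <<'E'
from h import *
ims=[cv2.imread('pics/scene0.png'),cv2.imread('pics/s2raw.png'),cv2.imread('pics/s3raw.png'),*[ctrl.camera('scene') for _ in range(3)]]
cv2.imwrite('pics/s4raw.png',ims[-1])
for im in ims:
    c=im[235:285,370:405].astype(float)
    br=(c[:,:,2]-c[:,:,0])>45; v,u=np.nonzero(br)
    # foot: darkness-weighted profile in columns near axis
    w=np.clip(45-c.max(2),0,None)[15:45,8:28]; vv,uu=np.mgrid[0:w.shape[0],0:w.shape[1]]
    prof=c[:,14:20].max(2).mean(1)
    print('brass rows',v.min()+235 if len(v) else 0,v.max()+235 if len(v) else 0,len(v),'foot',(w*vv).sum()/w.sum()+250,w.sum().round(), prof[18:42].round().astype(int))
E
python3 st.py
```

```text
brass rows 248 258 47 foot 261.5908014879946 2957.0 [ 96  92  88  77  69  66  30  11  12   8  12   7  16  53 108 104  99 120
 182 172  95  96 101 100]
brass rows 248 258 49 foot 261.6310815540777 2857.0 [100  96  94  82  76  72  32  14  12  14  13   8  17  59 110 108 108 117
 144 151  97  97  96  96]
brass rows 250 261 51 foot 263.9630500503863 2977.0 [ 99  94  89  86  82  83  76  73  55  15  14   9  11  11   9  35  94 109
 107 100  82  80  82  83]
brass rows 253 263 49 foot 265.8316344463972 2845.0 [103  97  93  86  87  86  89  87  76  76  56  15  16  14  13   7   8  44
 106 104  86  86  87  85]
brass rows 253 263 49 foot 265.8567866049163 2807.0 [ 96  98  96  86  84  88  86  87  79  75  54  18  15  12  14  10  13  41
 105 105  86  86  86  86]
brass rows 253 263 49 foot 265.8319686721253 2809.0 [ 98  98  95  86  87  86  88  89  75  74  58  16  10  16  14   7  11  43
 105 104  86  87  86  86]
t 10.53 phi(deg cw from start) 102.63 r 60.34 yaw-phi err -1.25 Ft -9.12 Fr -0.72 Fz 9.25 M [ 0.17  1.96 -0.08] j6 0.11 ee [ 0.5312 -0.0666  0.2407]
```

The foot stopped at row 265.84, which puts contact near 85°. The current clamp force is about 35 N, so I need about 8° more.

Emit:
play_rows(
  commands=[
    [0,0.0021,0,0,0,2,1],
    [-0.0001,0.0021,0,0,0,2,1],
  ],
)

```text
time_s: 10.7
ee_pos: [0.5348, -0.0679, 0.2407]
eef_rot: [-3.138, 0.001, 1.198]
force: [-12.0, 4.1, 10.5]
grip_width: 0.0168
grip_force: 25.1
```

```bash
python3 st.py
```

```text
t 10.7 phi(deg cw from start) 106.27 r 60.27 yaw-phi err -1.67 Ft -12.64 Fr -0.21 Fz 10.5 M [ 0.64  2.62 -0.07] j6 0.179 ee [ 0.5348 -0.0679  0.2407]
```

Emit:
play_rows(
  commands=[
    [0,0.0021,0,0,0,2,1],
    [-0.0001,0.0021,0,0,0,2,1],
  ],
)

```text
time_s: 10.87
ee_pos: [0.5386, -0.0694, 0.2407]
eef_rot: [-3.138, 0.001, 1.128]
force: [-13.1, 4.1, 11.5]
grip_width: 0.017
grip_force: 25.1
```

```bash
python3 st.py
```

```text
t 10.87 phi(deg cw from start) 110.18 r 60.24 yaw-phi err -1.77 Ft -13.7 Fr -1.47 Fz 11.5 M [ 0.84  2.71 -0.06] j6 0.248 ee [ 0.5386 -0.0694  0.2407]
```

Tangential force is now 13.7 N against 7.7 N free, and the crank is about 27° past contact, so the clamp is near 50 N. I ease the side load and then fold the handle along the reverse arc.

Emit:
play_rows(
  commands=[
    [0,-0.0007,-0.0005,0,0,0,1],
    [0,0,0,0,0,0,1],
  ],
  force=10,
)

```text
time_s: 11.03
ee_pos: [0.5385, -0.0692, 0.2403]
eef_rot: [-3.139, 0.001, 1.129]
force: [-5.7, 2.3, 0.7]
grip_width: 0.0175
grip_force: 9.9
```

```bash
python3 st.py
```

```text
t 11.03 phi(deg cw from start) 110.03 r 60.36 yaw-phi err -1.84 Ft -6.15 Fr -0.12 Fz 0.68 M [ 0.43  0.94 -0.03] j6 0.247 ee [ 0.5385 -0.0692  0.2403]
```

Emit:
play_rows(
  commands=[
    [0,0,0,0,0,-1.7,1],
    [-0.0047,0,0.0002,0,0,0,1],
    [-0.0047,0,0.0007,0,0,0,1],
    [-0.0045,0,0.0012,0,0,0,1],
    [-0.0044,0,0.0017,0,0,0,1],
    [-0.0042,0,0.0021,0,0,0,1],
    [-0.004,0,0.0026,0,0,0,1],
    [0,0,0,0,0,0,1],
  ],
)

```text
time_s: 11.7
ee_pos: [0.5277, -0.0934, 0.2313]
eef_rot: [-3.138, 0.0, 1.159]
force: [-3.6, 3.3, -2.7]
grip_width: 0.0176
grip_force: 10.0
```

```bash
python3 st.py
```

```text
t 11.7 phi(deg cw from start) 109.54 r 33.84 yaw-phi err -0.61 Ft -4.6 Fr 1.67 Fz -2.68 M [0.72 0.92 0.02] j6 0.168 ee [ 0.5277 -0.0934  0.2313]
```

Emit:
play_rows(
  commands=[
    [-0.0037,0,0.003,0,0,0,1],
    [-0.0033,0,0.0033,0,0,0,1],
    [-0.003,0,0.0037,0,0,0,1],
    [-0.0026,0,0.004,0,0,0,1],
    [-0.0021,0,0.0042,0,0,0,1],
    [-0.0017,0,0.0044,0,0,0,1],
    [-0.0012,0,0.0045,0,0,0,1],
    [-0.0007,0,0.0046,0,0,0,1],
    [-0.0002,0,0.0047,0,0,0,1],
    [0,0,0.0005,0,0,0,1],
    [0,0,0,0,0,0,1],
  ],
)

```text
time_s: 12.62
ee_pos: [0.5203, -0.1106, 0.1946]
eef_rot: [-3.139, 0.001, 1.159]
force: [-5.4, 1.0, -1.6]
grip_width: 0.0172
grip_force: 10.0
```

```bash
python3 st.py
```

```text
t 12.62 phi(deg cw from start) 109.12 r 15.12 yaw-phi err -1.03 Ft -5.34 Fr -1.13 Fz -1.65 M [0.08 0.95 0.01] j6 0.134 ee [ 0.5203 -0.1106  0.1946]
```

Emit:
play_rows(
  commands=[
    [0,0,0.0008,0,0,0,1],
    [0,0,0.0005,0,0,0,1],
    [0,0,0,0,0,0,1],
  ],
)

```text
time_s: 12.87
ee_pos: [0.5204, -0.1107, 0.1937]
eef_rot: [-3.139, 0.001, 1.159]
force: [-7.5, 2.0, 3.4]
grip_width: 0.0176
grip_force: 10.0
```

```bash
python3 st.py
```

```text
t 12.87 phi(deg cw from start) 109.5 r 15.11 yaw-phi err -0.66 Ft -7.69 Fr -1.05 Fz 3.39 M [0.15 1.19 0.04] j6 0.134 ee [ 0.5204 -0.1107  0.1937]
```

Emit:
play_rows(
  commands=[
    [0,0,0.0006,0,0,0,1],
    [0,0,0.0004,0,0,0,1],
    [0,0,0,0,0,0,1],
  ],
)

```text
time_s: 13.12
ee_pos: [0.5204, -0.1107, 0.1928]
eef_rot: [-3.139, 0.001, 1.159]
force: [-7.4, 1.5, 3.2]
grip_width: 0.0174
grip_force: 10.0
```

```bash
python3 st.py
```

```text
t 13.12 phi(deg cw from start) 109.5 r 15.14 yaw-phi err -0.65 Ft -7.38 Fr -1.54 Fz 3.23 M [0.15 1.19 0.09] j6 0.134 ee [ 0.5204 -0.1107  0.1928]
```

Emit:
play_rows(
  commands=[
    [0,0,0,0,0,0,-1],
    [0,0,0,0,0,0,-1],
    [0,0,0,0,0,0,-1],
    [0,0,0,0,0,0,-1],
    [0,0,0,0,0,0,-1],
    [0,0,0,0,0,0,-1],
    [0,0,-0.01,0,0,0,-1],
    [0,0,-0.02,0,0,0,-1],
    [0,0,-0.02,0,0,0,-1],
    [0,0,0,0,0,0,-1],
  ],
)

```text
time_s: 13.95
ee_pos: [0.5225, -0.1107, 0.2475]
eef_rot: [3.136, -0.001, 1.159]
force: [-0.4, 0.8, 1.2]
grip_width: 0.081
grip_force: 0.0
```

```bash
python3 st.py; python3 - <<'E'
from h import *
a=ctrl.camera('scene');w=ctrl.camera('wrist');cv2.imwrite('pics/w5.png',w)
cv2.imwrite('pics/c5.png',np.hstack([cv2.resize(a[160:300,330:470],(400,400),interpolation=2),cv2.resize(w[100:340,200:440],(400,400),interpolation=2)]))
c=a[235:285,370:405].astype(float);W=np.clip(45-c.max(2),0,None)[15:45,8:28]
print('foot',(W.sum(1)*np.arange(30)).sum()/W.sum()+250)
h=cv2.cvtColor(w,cv2.COLOR_BGR2HSV)
red=cv2.inRange(h,(0,150,60),(8,255,255))|cv2.inRange(h,(172,150,60),(180,255,255))
k=max(cv2.findContours(red,0,2)[0],key=cv2.contourArea);rc=cv2.minAreaRect(k);print(rc,[onz('wrist',q,.206).round(4) for q in cv2.boxPoints(rc)])
E
```

```text
t 13.95 phi(deg cw from start) 116.66 r 16.01 yaw-phi err 6.51 Ft -0.75 Fr 0.49 Fz 1.22 M [-0.07 -0.01  0.01] j6 0.134 ee [ 0.5225 -0.1107  0.2475]
foot 265.5732910500352
((314.5, 258.5), (99.0, 29.0), 90.0) [array([ 0.5236, -0.0763,  0.206 ]), array([ 0.5393, -0.0832,  0.206 ]), array([ 0.5144, -0.1411,  0.206 ]), array([ 0.4976, -0.1338,  0.206 ])]
```

View pics/c5.png

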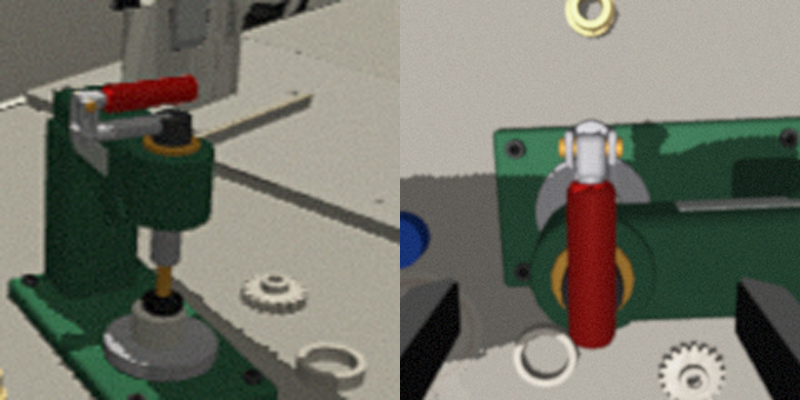

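The picture shows the sleeve lying over the arm but still a few degrees up: it slopes from (105,100) to (195,85) while the arm is nearly level. I close the fingers and press the handle down from above, near the free end and on the spindle axis.

Emit:
play_rows(
  commands=[
    [-0.009,-0.0022,0,0,0,0,1],
    [-0.009,-0.0022,0,0,0,0,1],
    [0,0,0,0,0,0,1],
    [0,0,0,0,0,0,1],
    [0,0,0,0,0,0,1],
    [0,0,0,0,0,0,1],
    [0,0,0,0,0,0,1],
    [0,0,0,0,0,0,1],
    [0,0,0,0,0,0,1],
    [0,0,0,0,0,0,1],
    [0,0,0,0,0,0,1],
    [0,0,0,0,0,0,1],
    [0,0,0,0,0,0,1],
    [0,0,0,0,0,0,1],
    [0,0,0,0,0,0,1],
    [0,0,0,0,0,0,1],
    [0,0,0.009,0,0,0,1],
    [0,0,0.009,0,0,0,1],
    [0,0,0,0,0,0,1],
    [0,0,0,0,0,0,1],
  ],
)

```text
time_s: 15.72
ee_pos: [0.5098, -0.1251, 0.2241]
eef_rot: [-3.14, 0.0, 1.159]
force: [1.0, 0.1, 0.1]
grip_width: 0.0006
grip_force: 0.0
```

Emit:
play_rows(
  commands=[
    [0,0,0.003,0,0,0,1],
    [0,0,0.003,0,0,0,1],
    [0,0,0.003,0,0,0,1],
    [0,0,0,0,0,0,1],
  ],
)

```text
time_s: 16.05
ee_pos: [0.51, -0.1251, 0.2154]
eef_rot: [-3.141, 0.0, 1.159]
force: [0.4, -0.6, -0.6]
grip_width: 0.0003
grip_force: 0.0
```

Emit:
play_rows(
  commands=[
    [0,0,0.001,0,0,0,1],
    [0,0,0.001,0,0,0,1],
    [0,0,0,0,0,0,1],
  ],
)

```text
time_s: 16.3
ee_pos: [0.5104, -0.1254, 0.2145]
eef_rot: [3.14, 0.0, 1.159]
force: [-0.6, -1.4, 4.3]
grip_width: 0.0005
grip_force: 2.4
```

Emit:
play_rows(
  commands=[
    [0,0,0.001,0,0,0,1],
    [0,0,0,0,0,0,1],
  ],
)

```text
time_s: 16.47
ee_pos: [0.5106, -0.1255, 0.214]
eef_rot: [3.139, 0.0, 1.159]
force: [-0.4, -1.1, 8.4]
grip_width: 0.0009
grip_force: 4.1
```

The force rises to 8 N with almost no motion, at the height of a flat sleeve, so the handle is on its stop. I retreat and check.

Emit:
play_rows(
  commands=[
    [0,0,-0.01,0,0,0,1],
    [0,0,-0.03,0,0,0,1],
    [0,0,-0.03,0,0,0,1],
    [0,0,-0.03,0,0,0,1],
    [-0.025,-0.025,0,0,0,0,0],
    [-0.025,-0.025,0,0,0,0,0],
    [-0.025,-0.025,0,0,0,0,0],
    [-0.025,-0.025,0,0,0,0,0],
    [-0.025,-0.025,0,0,0,0,0],
    [-0.025,-0.025,0,0,0,0,0],
    [-0.025,-0.025,0,0,0,0,0],
    [-0.025,-0.025,0,0,0,0,0],
    [0,0,0,0,0,0,0],
    [0,0,0,0,0,0,0],
  ],
)

```text
time_s: 17.63
ee_pos: [0.2459, -0.229, 0.3137]
eef_rot: [3.14, 0.001, 1.155]
force: [-0.3, 0.0, 0.3]
grip_width: 0.047
grip_force: 0.0
```

```bash
python3 - <<'E'
from h import *
a=ctrl.camera('scene');b=ctrl.camera('top')
cv2.imwrite('pics/c6.png',np.hstack([cv2.resize(a[160:320,310:470],(400,400),interpolation=2),cv2.resize(b[170:330,300:460],(400,400),interpolation=2)]))
c=a[235:285,370:405].astype(float);W=np.clip(45-c.max(2),0,None)[15:45,8:28]
print('foot',(W.sum(1)*np.arange(30)).sum()/W.sum()+250)
h=cv2.cvtColor(b,cv2.COLOR_BGR2HSV)
red=cv2.inRange(h,(0,150,80),(8,255,255))|cv2.inRange(h,(172,150,80),(180,255,255));red[:,:330]=0;red[:,450:]=0
rc=cv2.minAreaRect(np.argwhere(red)[:,::-1].astype(np.float32));print([onz('top',q,.206).round(4) for q in cv2.boxPoints(rc)])
E
```

```text
foot 265.8236111111111
[array([ 0.5248, -0.0781,  0.206 ]), array([ 0.5402, -0.0847,  0.206 ]), array([ 0.5159, -0.1408,  0.206 ]), array([ 0.5007, -0.134 ,  0.206 ])]
```

View pics/c6.png

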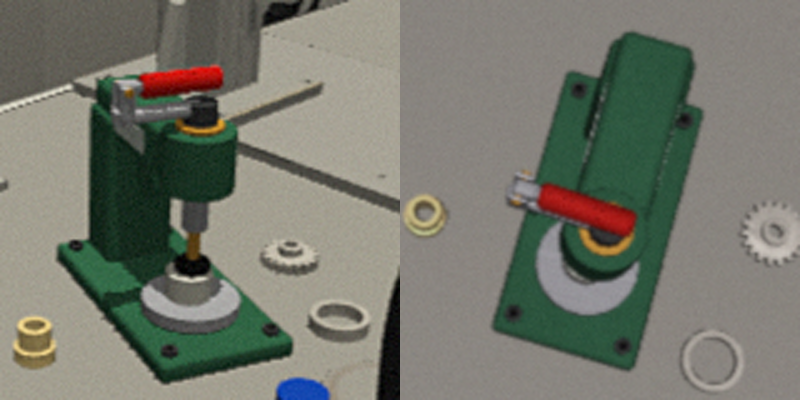

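The last picture shows the handle flat and parallel to the arm, the foot on the puck, and the bush, ring and gear where they were. The crank has turned 110°, as it was left. Handing in.

```bash
python3 -c "
from station import ctrl
print(ctrl.hand_in())"
```

```text
the job is handed in; nothing more can be done
None
```

The puck is clamped at about 50 N (estimated from crank angle and handle force), the handle is folded flat and released, the parts round the press are in place, and the job is handed in.

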